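Show off the basket-handled dish

ROBOT

A 6-joint arm with a two-finger parallel gripper is mounted at the origin on the work surface. World frame = base frame: x ahead of the robot, y to its left, z up, the work surface at z = 0. Lengths are in m, angles in degrees, forces in N, time in s.
With the tool pointing down it reaches from about 0.4 to 0.825 m from the base axis. Payload 7 kg.
Tool frame: the origin (TCP) lies on the centre line of the jaws, within the pads' length; the fingertips stand 17 mm ahead of it and the grasp point (between the pads) lies 2 mm behind it; y points along the fingers, z is the direction in which the jaws open and shut, and the axes are right-handed (so a half turn about y gives the same grasp; the last joint's range is limited). The gripper opens to 88 mm and grips with 3 to 60 N. Pads are 19 mm wide; open, the fingers measure 130 mm over their backs; the gripper's body (78 mm by 193 mm) begins 47 mm behind the grasp point.
Start: joints at [-55.686, 20.546, 0.682, 0, -70.136, -16.507], TCP at [0.206, -0.643, 0.244] pointing down, gripper open.
Joint ranges: [-176.03, 176.03], [-82.01, 121.73], [-58.28, 71.71], [-173.87, 95.51], [-174.79, -0.11], [-173.66, 173.66]. Speed limits (degrees/s): [136.94, 136.94, 172.46, 180, 180, 180].

INTERFACE

Orientations are given as [roll, pitch, yaw] about the fixed x, y, z axes, in that order (R = Rz(yaw) Ry(pitch) Rx(roll)).
In Python, from plant import r, capture, camera_info gives the robot as it stands. The module is installed in compiled form; this text tells all that it offers.
- The arm moves only by the tool apply_moves, never from a script. Its argument "deltas" is a list of rows, each an object of numbers: "tx", "ty", "tz": the shift along the tool's x, y, z in m; "turn": the turn about the tool's y in rad; "gripper": the finger opening in m, from 0 to 0.0876. A call has 1 to 5 rows; each row is the pose to reach, as a shift and turn from the pose commanded when the call began, along the tool's axes at that moment; what a row does not reach only later rows make up. A row lasts 1/10 s, in which the tool goes at most 50 mm and 8.59 degrees, less where a joint would pass 70% of its speed; a pose out of reach is approached as far as the arm can. A call with a gripper value outside its range is refused whole. The fingers move at their own pace and stop on an object; "newtons" is the grip in N (left out, the last holds). Time passes only in rows, so rows that repeat a pose let the fingers close. It gives the time, the measured TCP pose, the force and the opening at its end, in the units of the state.
- r.get_state(): the state, without advancing time (a new reading comes with each control period).
- capture(name): name is "scene" or "top" or "wrist"; returns (picture, depth): 480x640x3 uint8, red, green, blue; 480x640 float32, m along the optical axis (not along the pixel's ray), 0 where there is no reading.
- camera_info(name): a dict with "K" (3x3 intrinsics, pixels), "k1" (the pictures are not rectified: a ray, as slopes to the right and down, at radius r is drawn at 1 + k1 r^2 times it, then the intrinsics apply), "eye" and "orientation" of the camera in the world; the wrist camera has in their place "tool_from_camera" (4x4, takes a point from camera to tool coordinates, whose origin is the TCP and whose axes are the tool frame's). Camera axes: x right, y up, looking along -z (the intrinsics and any distortion apply to the point x, -y, -z); pixel columns grow to the right and rows downward; lengths in m; the calibration is good to about 2 mm. A picture is of the moment at which its call begins: read the wrist's pose just before it. camera_info takes no time and is no camera call.
- r.close_job(): hands the job in, once; it reports no verdict.
The state is a dict: "time_s": time; "joints": joint angles; "qd": joint speeds; "joint_torque": joint torques, N m; "tcp_pos": TCP position; "eef_rot": TCP orientation; "contact_force": force on the tool from outside, world axes, zero at the start; "moment": the same for the moment, N m; "gripper_width": finger opening in m.
Only numpy, scipy, OpenCV 4.12 (cv2) and the standard library are available. Lean on these libraries where they do the work, as an engineer would, in place of code of your own. Each camera call takes 0.05 s, during which the arm holds its last target.

TASK

Set the stone ball gently, without dropping it, into the brass dish where it stands on its post, and let the ball come to rest in the middle. Then take the dish by the wooden grip of its handle, lift it straight up a good 6 cm clear of the post, and there turn it level through a quarter turn, either way, so that its handle runs square to how it stood, with the ball staying in the middle all the while. Finish while still holding the dish up, level and still, with the ball in the middle; leave the bell, tankard and casket alone.

Things in the scene. Friction and masses are not known exactly. Their poses are not given: they have to be found in the camera images.
- stand: dark wooden display post, fixed: 110 mm square foot 12 mm thick, 34 mm square column, 56 mm square top plate whose flat top is 80 mm above the counter. Origin on the counter under its centre, z up; x and y along its sides. The dish starts centred on it with its handle along the stand's x axis
- dish: round shallow brass dish, 194 mm across, rim 37 mm high, about 0.45 kg, loose on the post, foot 70 mm across. Origin at the centre of the foot's underside, z up. A thin basket handle (8 mm bars) bridges it along its x axis, rim to rim, over the middle; its y sides are open
- dish_middle (a point): middle of the dish's inside floor, 10.5 mm above the dish's origin. The floor is flat for about 24 mm across, then rises outwards at about 14 degrees to 20 mm higher at 80 mm from the centre. A ball let go inside the dish rolls to the middle and settles within a second or two
- dish_grip (a point): centre of the dish handle's wooden grip, straight above the dish's centre, 86 mm above the dish's origin. The grip is a block 54 mm long along the dish's x, 14 mm wide along its y and 22 mm high
- rest: small turned wooden ball rest, fixed: foot 60 mm across and 8 mm thick, above it a hollow cup 32 mm across whose rim is 30 mm above the counter. Origin on the counter under its centre
- ball_center (a point): centre of the polished stone ball, 40 mm in diameter, about 90 g. It starts loose on the rim of the rest, its centre 46 mm above the counter; let go 1 cm above the dish it comes to no harm
- bell: brass hand bell standing on its mouth, 72 mm across, 95 mm high with its wooden handle; origin under its centre. To be left alone
- tankard: steel mug, 70 mm across, 85 mm high; origin under its centre. To be left alone
- casket: dark wooden box, 90 x 130 x 50 mm; origin under its centre. To be left alone
Mind the look-alikes: they are no part of the job. Several things have the shape of the dish; the one meant has the colours described above.

How it is judged (in metres and radians):
On the way, in this order (a step that is already met when the one before it is completed fails the run):
1. the ball lies still in the middle of the dish, let go, with the dish on its post (horizontal distance between ball_center and dish below 0.022 m and z of ball_center in the frame of dish below 0.038 m and contact force between ball and the fingers below 0.05 N and linear speed of ball below 0.03 m/s and contact force between dish and stand above 1 N), for 0.3 s.
2. the dish is lifted clear of the post, not yet turned (z of dish in the frame of stand above 0.11 m and angle between the x axis of dish and the x axis of stand, either way round below 0.3 rad and contact force between dish and the fingers above 1 N), for 0.1 s.
At the end, for the whole second after the job is handed in: the dish is held by the fingers with its foot at least 40 mm above the top of the post, not touching the post, its handle within 0.16 rad of square to the stand's x axis, level within 0.09 rad, at rest, the ball lying free in it within 25 mm of its centre (z of dish in the frame of stand above 0.12 m and angle between the x axis of dish and the y axis of stand, either way round below 0.16 rad and angle between dish's own z axis and vertical below 0.09 rad and horizontal distance between ball_center and dish below 0.025 m and z of ball_center in the frame of dish below 0.04 m and contact force between ball and dish above 0.2 N and contact force between ball and the arm below 0.05 N and contact force between ball and the fingers below 0.05 N and contact force between dish and the fingers above 1 N and contact force between dish and stand below 0.05 N and linear speed of dish below 0.03 m/s and linear speed of ball below 0.04 m/s); the arm keeps its last pose, push and grip.
It fails at once if the dish is tipped (angle between dish's own z axis and vertical above 0.22 rad).
It fails at once if the ball is out of the middle while the dish is off its post (z of dish in the frame of stand above 0.09 m and horizontal distance between ball_center and dish above 0.04 m).
It fails at once if the ball is dropped or thrown (let go more than about 3 cm above where it lands) (contact force between ball and the fingers below 0.05 N and linear speed of ball above 0.75 m/s).
It fails at once if the ball falls to the counter (height (world z) of ball_center below 0.03 m).
It fails at once if the bell, tankard or casket is disturbed (distance of any of bell, tankard, casket from where it was at the start of the episode above 0.03 m).
It also fails if it takes over 64 s, if anything falls off the work surface, if the arm or the gripper's body presses on something with over 40 N, if the wrist force passes 120 N, or if a joint passes its speed limit or range.

## Working session

There is one attempt and no reset: what is moved stays moved. The work goes in short steps, Python scripts to look and compute and a tool call to move; the robot and the scene stay as the last step left them, time stands still between calls to the robot, and variables do not carry over. Pictures are saved under pics/ and viewed, and the job is handed in when it is done.

Besides the shell and the picture viewer there is one more tool, called after "Call:" as a command line: name --argument value ..., lists and objects as JSON in quotes. apply_moves: Moves the arm, as the interface text tells. Its arguments: {"type":"object","properties":{"deltas":{"type":"array","items":{"type":"object","properties":{"tx":{"type":"number"},"ty":{"type":"number"},"tz":{"type":"number"},"turn":{"type":"number"},"gripper":{"type":"number"}}}},"newtons":{"type":"number"}},"required":["deltas"]}

```bash
mkdir -p pics; cat > h.py <<'E'
import numpy as np, cv2
from plant import r, capture, camera_info
from scipy.spatial.transform import Rotation as R
def rot(o):
    o=np.array(o,float)
    if o.shape==(3,3): return o
    if o.shape==(4,): return None
    return R.from_euler('xyz',o,degrees=True).as_matrix()
def campose(name,st=None):
    ci=camera_info(name)
    if 'eye' in ci:
        T=np.eye(4);T[:3,:3]=rot(ci['orientation']);T[:3,3]=ci['eye'];return ci,T
    st=st or r.get_state()
    T=np.eye(4);T[:3,:3]=rot(st['eef_rot']);T[:3,3]=st['tcp_pos']
    return ci,T@np.array(ci['tool_from_camera'])
def unproj(ci,T,u,v,d=None,z=None):
    K=np.array(ci['K']);k1=ci['k1']
    u=np.asarray(u,float);v=np.asarray(v,float)
    pts=np.stack([u.ravel(),v.ravel()],-1)[:,None]
    n=cv2.undistortPoints(pts,K,np.array([k1,0,0,0.]))[:,0]
    ray=np.stack([n[:,0],-n[:,1],-np.ones(len(n))],-1)@T[:3,:3].T
    if z is not None: d=(z-T[2,3])/ray[:,2]
    return T[:3,3]+ray*np.ravel(d)[:,None]
def proj(ci,T,P):
    P=np.atleast_2d(P);c=(P-T[:3,3])@T[:3,:3]
    x=c[:,0]/-c[:,2];y=-c[:,1]/-c[:,2];f=1+ci['k1']*(x*x+y*y)
    K=np.array(ci['K']);return np.stack([K[0,0]*x*f+K[0,2],K[1,1]*y*f+K[1,2]],-1)
E
python3 - <<'E'
from h import *
print(r.get_state())
for n in ['scene','top','wrist']:
    print(n,camera_info(n))
    a,d=capture(n); cv2.imwrite(f'pics/{n}0.png',a[:,:,::-1]); np.save(f'pics/{n}0.npy',d); np.save(f'pics/{n}0i.npy',a)
E
```

```text
{'time_s': 0.0, 'joints': array([-5.56851375e+01,  2.05901375e+01,  6.35093244e-01, -2.02955870e-02,
       -7.01350875e+01, -1.65056261e+01]), 'qd': array([-0.10197358, -0.05768719,  0.04080206, -0.00043756, -0.08451773,
        0.09178355]), 'joint_torque': array([ 9.44304229e-04, -5.82711160e+01,  2.93062592e+01,  6.99709520e+00,
        6.88963104e-03, -1.85733165e-04]), 'tcp_pos': array([ 0.20627834, -0.64223849,  0.24264677]), 'eef_rot': array([-8.99081614e+01,  7.31666879e-03,  1.78023307e+01]), 'contact_force': array([ 0.91154732, -1.49898346, -0.54957427]), 'moment': array([ 0.00054469,  0.03602745, -0.06743224]), 'gripper_width': 0.08732571562239792}
scene {'K': array([[449.03989164,   0.        , 314.79848023],
       [  0.        , 449.03989164, 239.70755781],
       [  0.        ,   0.        ,   1.        ]]), 'k1': -0.00992548730959673, 'eye': array([ 1.30125602, -0.46026267,  0.90274076]), 'orientation': array([47.95912641, -0.46088073, 60.02193324])}
top {'K': array([[557.48012239,   0.        , 316.49637731],
       [  0.        , 557.48012239, 240.31750406],
       [  0.        ,   0.        ,   1.        ]]), 'k1': 0.024405321995652665, 'eye': array([ 0.45958249, -0.00390851,  1.28272611]), 'orientation': array([  5.52391231,  -0.41886874, -90.30970445])}
wrist {'K': array([[389.18818524,   0.        , 314.14634317],
       [  0.        , 389.18818524, 238.5064394 ],
       [  0.        ,   0.        ,   1.        ]]), 'k1': -0.06816297115541545, 'tool_from_camera': array([[ 2.87627327e-04, -9.60060683e-01, -2.79791711e-01,
        -7.47374303e-02],
       [ 5.86061808e-04,  2.79791837e-01, -9.60060511e-01,
        -1.42594292e-01],
       [ 9.99999787e-01,  1.12164402e-04,  6.43130678e-04,
        -5.37191003e-04],
       [ 0.00000000e+00,  0.00000000e+00,  0.00000000e+00,
         1.00000000e+00]])}
```

View pics/top0.png

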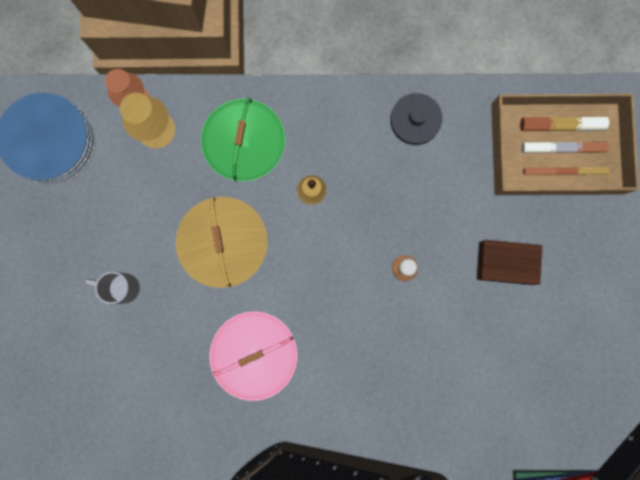

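View pics/scene0.png

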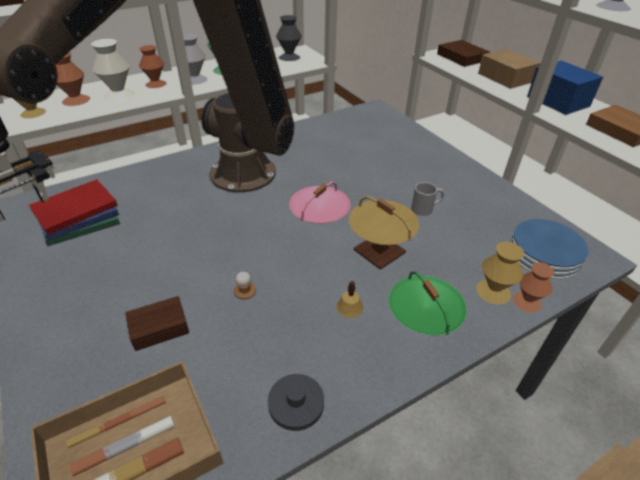

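Dish candidates in the top view are brass (222,242), green (243,139) and pink (253,356). Only the brass one stands on a post, as the scene view shows at (380,225). The ball is the white thing on the small rest at top (405,267). The tankard is at (115,288), the bell at (312,189) and the casket at (510,262). I'll check the choice in a close crop.

```bash
python3 - <<'E'
from h import *
a=np.load('pics/top0i.npy')
c1=cv2.resize(a[185:300,165:280],None,fx=5,fy=5,interpolation=cv2.INTER_CUBIC)
c2=cv2.resize(a[237:297,375:435],None,fx=5,fy=5,interpolation=cv2.INTER_CUBIC)
o=np.zeros((575,800,3),np.uint8);o[:,:575]=c1;o[:225,575:]=c2[:225,40:265]
cv2.imwrite('pics/crop1.png',o[:,:,::-1])
b=np.load('pics/scene0i.npy')
cv2.imwrite('pics/crop2.png',cv2.resize(b[180:310,220:440],None,fx=3.6,fy=3.6,interpolation=cv2.INTER_CUBIC)[:,:,::-1])
E
```

```text
(no output)
```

View pics/crop1.png

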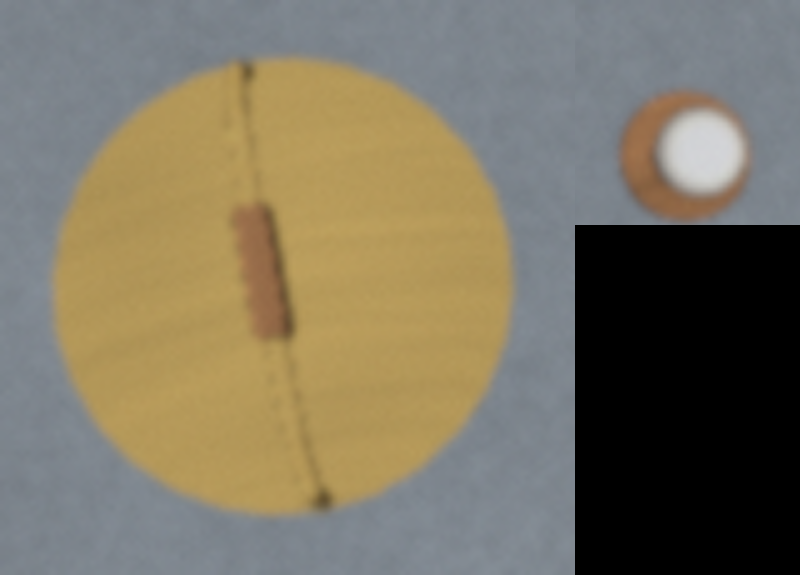

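View pics/crop2.png

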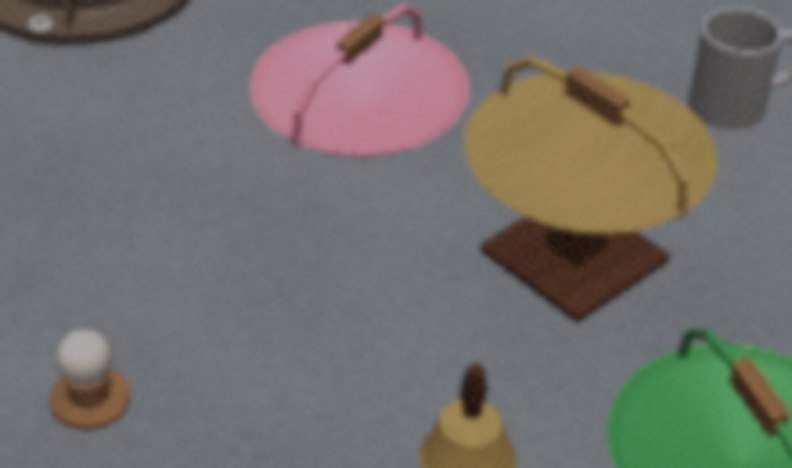

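The crop confirms the brass dish on its dark post with a wooden grip at crop (262,272), and the white ball at (703,152).

```bash
python3 - <<'E'
from h import *
ci,T=campose('top'); d=np.load('pics/top0.npy')
q=lambda u,v,z:unproj(ci,T,[u],[v],z=z)[0].round(4)
p1=q(214.4,199,.125);p2=q(229.4,284.6,.125)
print('posts',p1,p2,np.hypot(*(p1-p2)[:2]),'yaw',np.degrees(np.arctan2(*(p2-p1)[[1,0]])))
print('rim c',q(221.7,242.3,.117),q(217.4,239.4,.177))
g1=q(165+252/5,185+207/5,.177);g2=q(165+272/5,185+338/5,.177);print('grip ends',g1,g2,np.hypot(*(g1-g2)[:2]),np.degrees(np.arctan2(*(g2-g1)[[1,0]])))
print('ball',q(408.6,267.4,.046))
for (u,v) in [(408,267),(217,240),(209,243),(235,243),(500,340)]: print((u,v),unproj(ci,T,[u],[v],d=[d[v,u]])[0].round(4))
# rim contour via colour
a=np.load('pics/top0i.npy'); hsv=cv2.cvtColor(a,cv2.COLOR_RGB2HSV)
m=((hsv[...,0]>15)&(hsv[...,0]<30)&(hsv[...,1]>80)).astype(np.uint8)
m[:180]=0;m[300:]=0;m[:,:150]=0;m[:,285:]=0
c=max(cv2.findContours(m,0,1)[0],key=cv2.contourArea)
e=cv2.fitEllipse(cv2.convexHull(c));print(e);print('rim centre',q(*e[0],.117))
L=unproj(ci,T,[e[0][0]-e[1][0]/2,e[0][0]+e[1][0]/2],[e[0][1]]*2,z=.117);print(L)
ci,T=campose('scene'); ds=np.load('pics/scene0.npy')
print('scene ball',q(220+83/3.6,180+355/3.6,.046),'grip',q(220+597/3.6,180+88/3.6,.17))
st_=[q(220+x/3.6,180+y/3.6,.012) for x,y in [(484,247),(577,309),(668,258)]];print('foot corners',st_, np.degrees(np.arctan2(*(st_[1]-st_[0])[[1,0]])),np.degrees(np.arctan2(*(st_[2]-st_[1])[[1,0]])))
for P in [(.46,-.05,.046)]: pass
E
```

```text
posts [0.6595 0.2006 0.125 ] [0.4804 0.1675 0.125 ] 0.1821329734013037 yaw -169.52914451823514
rim c [0.569  0.1857 0.117 ] [0.5692 0.1845 0.177 ]
grip ends [0.5953 0.1888 0.177 ] [0.5429 0.1803 0.177 ] 0.05308493194871781 -170.7860939848912
ball [ 0.5178 -0.2177  0.046 ]
(408, 267) [ 0.5179 -0.2134  0.0634]
(217, 240) [0.568  0.1852 0.1775]
(209, 243) [0.5697 0.2162 0.0955]
(235, 243) [0.5695 0.161  0.0943]
(500, 340) [ 0.3539 -0.4307 -0.0041]
((221.12374877929688, 241.77915954589844), (89.90777587890625, 91.43842315673828), 55.270076751708984)
rim centre [0.5701 0.1869 0.117 ]
[[0.57058177 0.28071923 0.117     ]
 [0.56969102 0.09278344 0.117     ]]
scene ball [ 0.5207 -0.217   0.046 ] grip [0.5717 0.1868 0.17  ]
foot corners [array([0.5391, 0.1204, 0.012 ]), array([0.6331, 0.1442, 0.012 ]), array([0.6226, 0.2418, 0.012 ])] 14.208216276694841 96.14037602263845
```

```bash
cat >> h.py <<'E'
def plan(target,yaw,pos=None,rr=None):
    st=r.get_state(); p=np.array(pos if pos is not None else st['tcp_pos']); Rm=rot(rr if rr is not None else st['eef_rot'])
    y0=np.degrees(np.arctan2(Rm[1,0],Rm[0,0]))
    d=Rm.T@(np.array(target)-p); t=-np.radians((yaw-y0+180)%360-180)
    print('t',round(st['time_s'],2),'pos',np.round(st['tcp_pos'],4),'rpy',np.round(st['eef_rot'],2),'w',round(float(st['gripper_width']),4),'F',np.round(st['contact_force'],1))
    print('d tool',d.round(4),'turn',round(float(t),4))
E
python3 - <<'E'
from h import *
plan([.519,-.217,.20],100)
plan([.36,-.43,.22],60)
E
```

```text
t 0.15 pos [ 0.2063 -0.6423  0.2429] rpy [-8.993e+01  1.000e-02  1.780e+01] w 0.0875 F [-0.1  1.2  0.3]
d tool [0.4278 0.0432 0.3093] turn -1.4346
t 0.15 pos [ 0.2063 -0.6423  0.2429] rpy [-8.993e+01  1.000e-02  1.780e+01] w 0.0875 F [-0.1  1.2  0.3]
d tool [0.2113 0.023  0.1552] turn -0.7365
```

Call:
apply_moves --deltas '[{"tx": 0.035, "ty": 0.004, "tz": 0.025, "turn": -0.14, "gripper": 0.0876}, {"tx": 0.07, "ty": 0.008, "tz": 0.05, "turn": -0.28}, {"tx": 0.105, "ty": 0.012, "tz": 0.076, "turn": -0.42}, {"tx": 0.14, "ty": 0.016, "tz": 0.101, "turn": -0.56}, {"tx": 0.175, "ty": 0.02, "tz": 0.127, "turn": -0.7}]'

```text
invalid input at $.deltas[1]: expected keys tx, ty, tz, turn, gripper
```

```bash
python3 - <<'E'
from h import *
plan([.519,-.217,.18],100)
E
```

```text
t 0.15 pos [ 0.2063 -0.6423  0.2429] rpy [-8.993e+01  1.000e-02  1.780e+01] w 0.0875 F [-0.1  1.2  0.3]
d tool [0.4278 0.0632 0.3093] turn -1.4346
```

All keys are needed in every row.

Call:
apply_moves --deltas '[{"tx": 0.035, "ty": 0.004, "tz": 0.025, "turn": -0.14, "gripper": 0.0876}, {"tx": 0.07, "ty": 0.008, "tz": 0.05, "turn": -0.28, "gripper": 0.0876}, {"tx": 0.105, "ty": 0.012, "tz": 0.076, "turn": -0.42, "gripper": 0.0876}, {"tx": 0.14, "ty": 0.016, "tz": 0.101, "turn": -0.56, "gripper": 0.0876}, {"tx": 0.175, "ty": 0.02, "tz": 0.127, "turn": -0.7, "gripper": 0.0876}]'

```text
time_s: 0.65
tcp_pos: [0.3349, -0.4667, 0.2232]
eef_rot: [-90.0, -0.0, 58.2]
contact_force: [1.5, -0.4, 0.0]
gripper_width: 0.0875
```

```bash
python3 - <<'E'
from h import *
plan([.519,-.217,.18],100)
E
```

```text
t 0.65 pos [ 0.3349 -0.4667  0.2232] rpy [-89.99  -0.    58.23] w 0.0875 F [ 1.5 -0.4  0. ]
d tool [ 0.3093  0.0433 -0.0251] turn -0.729
```

Call:
apply_moves --deltas '[{"tx": 0.045, "ty": 0.006, "tz": -0.003, "turn": -0.14, "gripper": 0.0876}, {"tx": 0.09, "ty": 0.012, "tz": -0.007, "turn": -0.28, "gripper": 0.0876}, {"tx": 0.135, "ty": 0.02, "tz": -0.011, "turn": -0.42, "gripper": 0.0876}, {"tx": 0.18, "ty": 0.028, "tz": -0.015, "turn": -0.56, "gripper": 0.0876}, {"tx": 0.22, "ty": 0.036, "tz": -0.018, "turn": -0.7, "gripper": 0.0876}]'

```text
time_s: 1.15
tcp_pos: [0.4673, -0.2895, 0.1873]
eef_rot: [-90.0, 0.0, 98.4]
contact_force: [0.3, -0.5, 0.4]
gripper_width: 0.0875
```

```bash
python3 - <<'E'
from h import *
plan([.519,-.217,.18],100)
E
```

```text
t 1.15 pos [ 0.4673 -0.2895  0.1873] rpy [-90.02   0.    98.38] w 0.0875 F [ 0.3 -0.5  0.4]
d tool [ 0.0642  0.0074 -0.0617] turn -0.0283
```

Call:
apply_moves --deltas '[{"tx": 0.03, "ty": 0.003, "tz": -0.03, "turn": -0.015, "gripper": 0.0876}, {"tx": 0.064, "ty": 0.007, "tz": -0.062, "turn": -0.028, "gripper": 0.0876}, {"tx": 0.064, "ty": 0.007, "tz": -0.062, "turn": -0.028, "gripper": 0.0876}]'

```text
time_s: 1.45
tcp_pos: [0.5212, -0.2157, 0.1798]
eef_rot: [-90.0, -0.0, 99.9]
contact_force: [-0.7, -0.5, -0.6]
gripper_width: 0.0876
```

```bash
python3 - <<'E'
from h import *
plan([.519,-.217,.18],100)
st=r.get_state();a,d=capture('wrist');np.save('pics/w1.npy',d)
ci,T=campose('wrist',st)
uv=proj(ci,T,[[.519,-.217,.046]]);print(uv)
cv2.imwrite('pics/w1.png',a[:,:,::-1])
ci,T=campose('top')
a,d=capture('top');cv2.imwrite('pics/t1.png',a[:,:,::-1])
E
```

```text
t 1.45 pos [ 0.5212 -0.2157  0.1798] rpy [-8.999e+01 -2.000e-02  9.989e+01] w 0.0876 F [-0.7 -0.5 -0.6]
d tool [-0.0009 -0.0002  0.0024] turn -0.0019
[[318.6333873  231.60606121]]
```

View pics/w1.png

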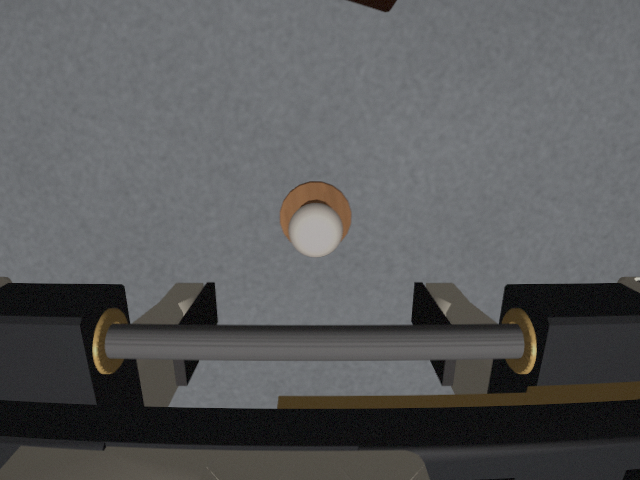

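The wrist picture shows the ball centred at about (316,229), between the open jaws and on its round rest.

```bash
python3 - <<'E'
from h import *
ci,T=campose('wrist'); print(unproj(ci,T,[316,316],[229,216],z=.046))
d=np.load('pics/w1.npy')[229,316];print(unproj(ci,T,[316],[229],d=[d]))
b=unproj(ci,T,[316],[229],z=.046)[0]
plan([b[0],b[1],.053],100)
E
```

```text
[[ 0.51899864 -0.22108959  0.046     ]
 [ 0.52066876 -0.23074074  0.046     ]]
[[ 0.52011421 -0.22679256  0.06791477]]
t 1.55 pos [ 0.5191 -0.2183  0.1801] rpy [-8.995e+01 -2.000e-02  9.976e+01] w 0.0878 F [-1.4  0.2  0.2]
d tool [-0.0028  0.1271  0.0004] turn -0.0042
```

Call:
apply_moves --deltas '[{"tx": -0.001, "ty": 0.035, "tz": 0, "turn": 0, "gripper": 0.0876}, {"tx": -0.001, "ty": 0.07, "tz": 0, "turn": 0, "gripper": 0.0876}, {"tx": -0.001, "ty": 0.1, "tz": 0, "turn": 0, "gripper": 0.0876}, {"tx": -0.001, "ty": 0.12, "tz": 0, "turn": 0, "gripper": 0.0876}, {"tx": -0.001, "ty": 0.127, "tz": 0, "turn": 0, "gripper": 0.0876}]'

```text
time_s: 2.05
tcp_pos: [0.5167, -0.2212, 0.0515]
eef_rot: [-89.8, -0.1, 99.5]
contact_force: [-0.1, -0.4, -0.6]
gripper_width: 0.0878
```

```bash
python3 - <<'E'
from h import *
st=r.get_state();a,d=capture('wrist');cv2.imwrite('pics/w2.png',a[:,:,::-1])
plan([.519,-.218,.053],100)
a,d=capture('scene');cv2.imwrite('pics/s2.png',cv2.resize(a[200:330,180:330],None,fx=4,fy=4)[:,:,::-1])
plan([.519,-.218,.053],100)
E
```

```text
t 2.1 pos [ 0.5171 -0.2211  0.0516] rpy [-8.981e+01 -5.000e-02  9.953e+01] w 0.0878 F [-0.2 -0.6 -1.2]
d tool [ 0.0028 -0.0014 -0.0024] turn -0.0082
t 2.15 pos [ 0.518  -0.2211  0.053 ] rpy [-8.989e+01 -2.000e-02  9.955e+01] w 0.0879 F [-0.3  0.5  0.6]
d tool [ 0.0029 -0.     -0.0015] turn -0.0078
```

View pics/w2.png

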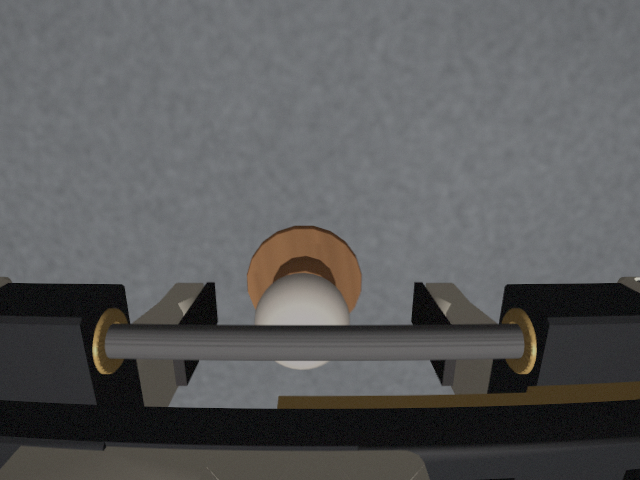

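View pics/s2.png

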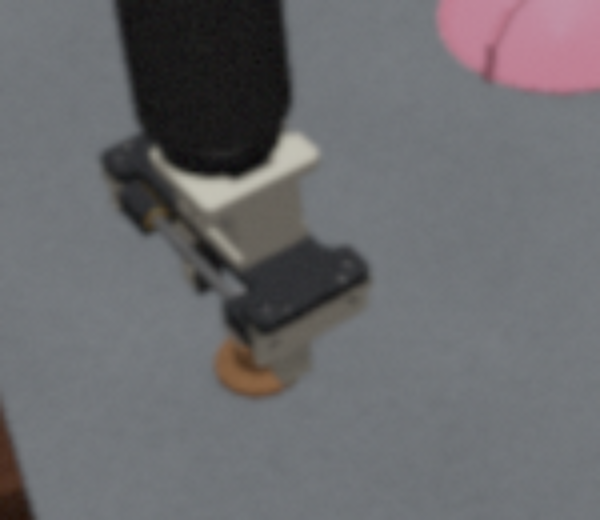

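The ball is at about (303,321), with its edges at rows 272 and 370, so it is slightly left of the jaw midline at 314. I'll work out its tool coordinates.

```bash
python3 - <<'E'
from h import *
ci=camera_info('wrist');T=np.array(ci['tool_from_camera'])
print(unproj(ci,T,[303,303],[321,321],d=[.155,.165]))
print(proj(ci,T,[[0,-.007+.014,0],[0,.007,-.004],[0.003,.007,-.004]]))
E
```

```text
[[-0.00110618 -0.00298426 -0.00544234]
 [ 0.0037304   0.00602291 -0.00572881]]
[[316.47019551 312.02852123]
 [307.05262114 312.03054853]
 [307.09366639 318.37046125]]
```

Call:
apply_moves --deltas '[{"tx": 0.003, "ty": 0, "tz": -0.004, "turn": 0, "gripper": 0.0876}, {"tx": 0.003, "ty": 0, "tz": -0.004, "turn": 0, "gripper": 0.06}, {"tx": 0.003, "ty": 0, "tz": -0.004, "turn": 0, "gripper": 0.044}, {"tx": 0.003, "ty": 0, "tz": -0.004, "turn": 0, "gripper": 0.036}, {"tx": 0.003, "ty": 0, "tz": -0.004, "turn": 0, "gripper": 0.03}]' --newtons 10

```text
time_s: 2.65
tcp_pos: [0.5225, -0.2167, 0.054]
eef_rot: [-90.0, 0.0, 99.6]
contact_force: [0.2, -0.2, 0.4]
gripper_width: 0.0611
```

Call:
apply_moves --deltas '[{"tx": 0, "ty": 0, "tz": 0, "turn": 0, "gripper": 0.03}, {"tx": 0, "ty": 0, "tz": 0, "turn": 0, "gripper": 0.03}, {"tx": 0, "ty": 0, "tz": 0, "turn": 0, "gripper": 0.03}]' --newtons 10

```text
time_s: 2.95
tcp_pos: [0.5214, -0.2168, 0.0535]
eef_rot: [-89.9, -0.0, 99.6]
contact_force: [-2.8, -0.4, 3.3]
gripper_width: 0.0394
```

```bash
python3 - <<'E'
from h import *
st=r.get_state();a,d=capture('wrist');cv2.imwrite('pics/w3.png',a[:,:,::-1])
plan([.519,-.218,.053],100)
E
```

```text
t 3.0 pos [ 0.5215 -0.2168  0.0535] rpy [-8.990e+01 -1.000e-02  9.962e+01] w 0.0389 F [-3.4 -0.9  3.7]
d tool [-0.0007  0.0005  0.0026] turn -0.0066
```

View pics/w3.png

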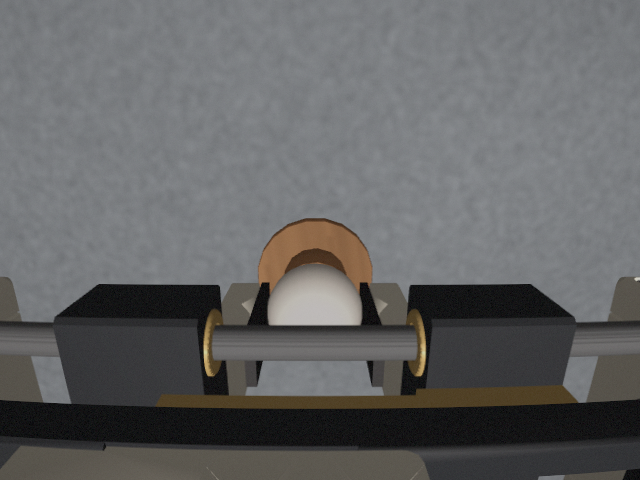

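The ball sits between the pads at about (315,310), with the opening near 39–40 mm. I'll lift slowly at first.

Call:
apply_moves --deltas '[{"tx": 0, "ty": -0.01, "tz": 0, "turn": 0, "gripper": 0.03}, {"tx": 0, "ty": -0.03, "tz": 0, "turn": 0, "gripper": 0.03}, {"tx": 0, "ty": -0.065, "tz": 0, "turn": 0, "gripper": 0.03}, {"tx": 0, "ty": -0.105, "tz": 0, "turn": 0, "gripper": 0.03}, {"tx": 0, "ty": -0.14, "tz": 0, "turn": 0, "gripper": 0.03}]' --newtons 12

```text
time_s: 3.5
tcp_pos: [0.5227, -0.2167, 0.1962]
eef_rot: [-90.1, 0.0, 99.6]
contact_force: [0.7, 0.8, -1.1]
gripper_width: 0.0394
```

```bash
python3 - <<'E'
from h import *
a,d=capture('wrist');cv2.imwrite('pics/w4.png',a[:,:,::-1])
plan([.579,.135,.215],100)
E
```

```text
t 3.55 pos [ 0.5255 -0.2177  0.2025] rpy [-90.53   0.25  99.7 ] w 0.0395 F [ 3.1 -0.9  5.5]
d tool [ 0.3385 -0.013  -0.1123] turn -0.0052
```

View pics/w4.png

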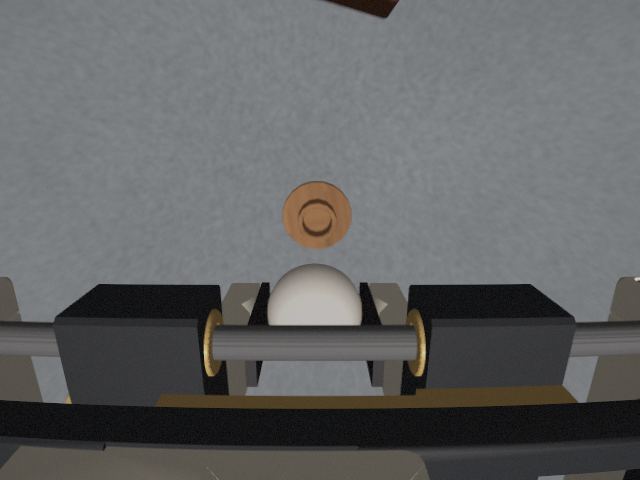

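The ball is held at (315,305) and the rest's cup is empty at (317,217). Next is the move to above the dish's open near side.

Call:
apply_moves --deltas '[{"tx": 0.02, "ty": -0.006, "tz": -0.007, "turn": 0, "gripper": 0.03}, {"tx": 0.055, "ty": -0.012, "tz": -0.018, "turn": 0, "gripper": 0.03}, {"tx": 0.095, "ty": -0.012, "tz": -0.032, "turn": 0, "gripper": 0.03}, {"tx": 0.135, "ty": -0.012, "tz": -0.045, "turn": 0, "gripper": 0.03}, {"tx": 0.175, "ty": -0.012, "tz": -0.058, "turn": 0, "gripper": 0.03}]'

```text
time_s: 4.05
tcp_pos: [0.5505, -0.0328, 0.2062]
eef_rot: [-90.1, -0.0, 99.6]
contact_force: [1.6, 0.1, -1.1]
gripper_width: 0.0395
```

Call:
apply_moves --deltas '[{"tx": 0.04, "ty": 0, "tz": -0.013, "turn": 0, "gripper": 0.03}, {"tx": 0.08, "ty": 0, "tz": -0.027, "turn": 0, "gripper": 0.03}, {"tx": 0.12, "ty": 0, "tz": -0.04, "turn": 0, "gripper": 0.03}, {"tx": 0.145, "ty": 0, "tz": -0.048, "turn": 0, "gripper": 0.03}, {"tx": 0.155, "ty": 0, "tz": -0.052, "turn": 0, "gripper": 0.03}]'

```text
time_s: 4.55
tcp_pos: [0.576, 0.1297, 0.2058]
eef_rot: [-90.0, -0.0, 99.8]
contact_force: [-0.4, 0.1, -2.2]
gripper_width: 0.0391
```

```bash
python3 - <<'E'
from h import *
plan([.579,.135,.215],100)
a,d=capture('top');np.save('pics/top5.npy',d)
cv2.imwrite('pics/t5.png',cv2.resize(a[150:320,130:330],None,fx=3.5,fy=3.5,interpolation=cv2.INTER_CUBIC)[:,:,::-1])
a,d=capture('scene');cv2.imwrite('pics/s5.png',cv2.resize(a[100:300,280:500],None,fx=3,fy=3,interpolation=cv2.INTER_CUBIC)[:,:,::-1])
plan([.579,.135,.215],100)
E
```

```text
t 4.55 pos [0.576  0.1297 0.2058] rpy [-9.005e+01 -3.000e-02  9.976e+01] w 0.0391 F [-0.4  0.1 -2.2]
d tool [ 0.0047 -0.0092 -0.0039] turn -0.0041
t 4.65 pos [0.5758 0.1283 0.2056] rpy [-9.001e+01 -1.000e-02  9.973e+01] w 0.0392 F [-0.9 -0.6 -1.1]
d tool [ 0.006  -0.0094 -0.0042] turn -0.0047
```

View pics/t5.png

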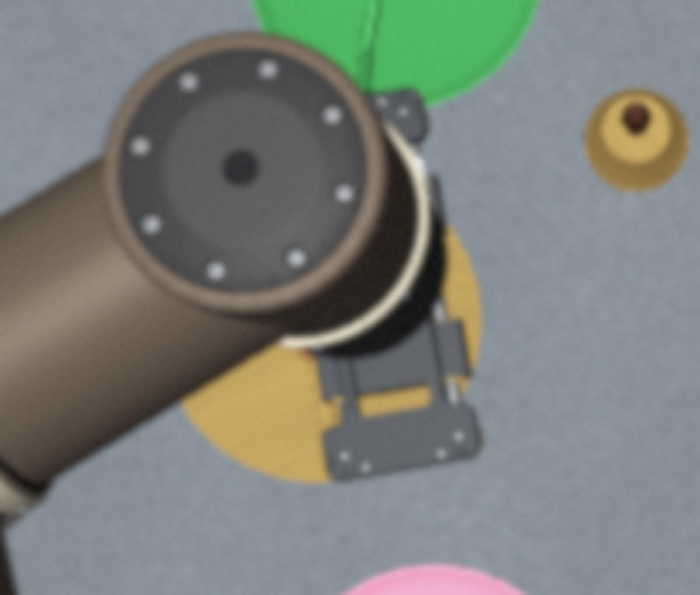

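View pics/s5.png

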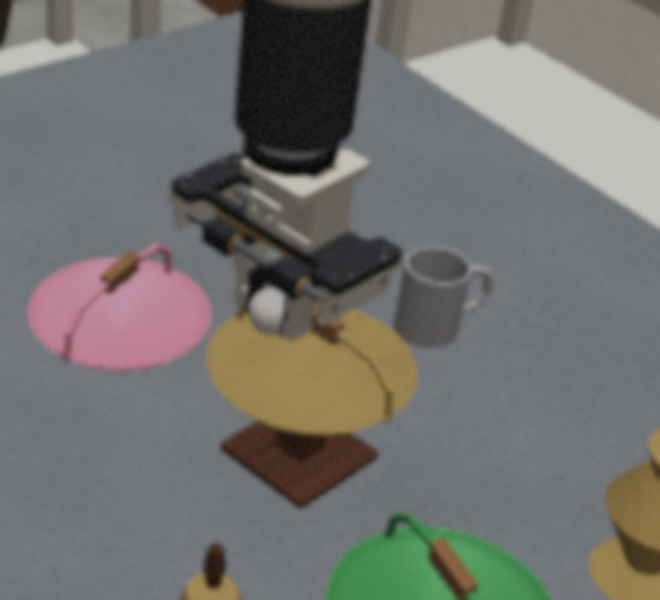

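The scene view shows the ball held at crop (270,308), over the near open side of the dish and clear of the grip at (330,327). Next I'll lower to about 4 mm above the bowl.

Call:
apply_moves --deltas '[{"tx": 0.002, "ty": 0.012, "tz": -0.002, "turn": 0, "gripper": 0.03}, {"tx": 0.004, "ty": 0.03, "tz": -0.003, "turn": 0, "gripper": 0.03}, {"tx": 0.004, "ty": 0.048, "tz": -0.003, "turn": 0, "gripper": 0.03}, {"tx": 0.004, "ty": 0.06, "tz": -0.003, "turn": 0, "gripper": 0.03}, {"tx": 0.004, "ty": 0.066, "tz": -0.003, "turn": 0, "gripper": 0.03}]'

```text
time_s: 5.15
tcp_pos: [0.5772, 0.1302, 0.1379]
eef_rot: [-89.9, 0.0, 99.5]
contact_force: [0.1, -0.1, -1.0]
gripper_width: 0.039
```

```bash
python3 - <<'E'
from h import *
plan([.579,.134,.135],100)
a,d=capture('scene');cv2.imwrite('pics/s6.png',cv2.resize(a[130:260,320:480],None,fx=4.5,fy=4.5,interpolation=cv2.INTER_CUBIC)[:,:,::-1])
plan([.579,.134,.135],100)
E
```

```text
t 5.15 pos [0.5772 0.1302 0.1379] rpy [-8.988e+01  3.000e-02  9.955e+01] w 0.039 F [ 0.1 -0.1 -1. ]
d tool [ 0.0035  0.0029 -0.0024] turn -0.0079
t 5.2 pos [0.5772 0.1304 0.1377] rpy [-8.987e+01  4.000e-02  9.956e+01] w 0.0395 F [-0.1 -0.1 -2.8]
d tool [ 0.0033  0.0027 -0.0024] turn -0.0077
```

View pics/s6.png

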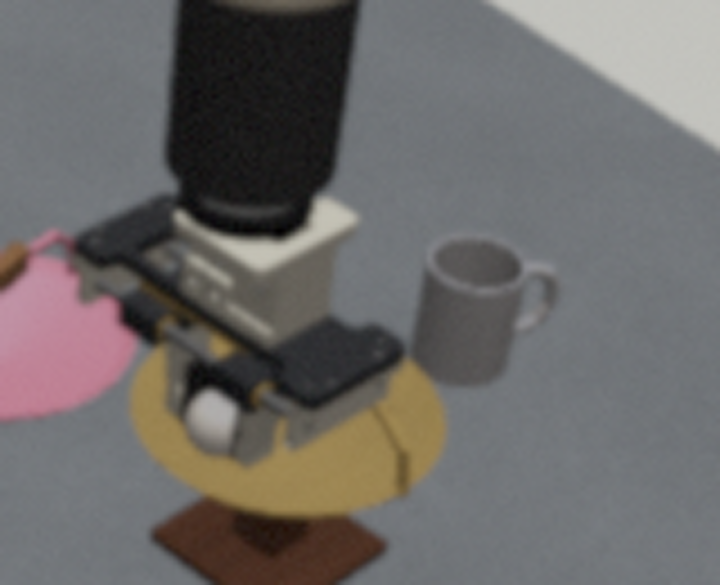

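Call:
apply_moves --deltas '[{"tx": 0.002, "ty": 0.003, "tz": 0, "turn": 0, "gripper": 0.03}, {"tx": 0.002, "ty": 0.004, "tz": 0, "turn": 0, "gripper": 0.03}, {"tx": 0.002, "ty": 0.004, "tz": 0, "turn": 0, "gripper": 0.056}, {"tx": 0.002, "ty": 0.004, "tz": 0, "turn": 0, "gripper": 0.056}, {"tx": 0.002, "ty": 0.004, "tz": 0, "turn": 0, "gripper": 0.056}]'

```text
time_s: 5.7
tcp_pos: [0.5779, 0.1336, 0.1361]
eef_rot: [-90.1, -0.0, 99.6]
contact_force: [-0.1, -0.4, -0.7]
gripper_width: 0.0544
```

```bash
python3 - <<'E'
from h import *
plan([.579,.134,.135],100)
a,d=capture('scene');cv2.imwrite('pics/s7.png',cv2.resize(a[130:260,320:480],None,fx=4.5,fy=4.5,interpolation=cv2.INTER_CUBIC)[:,:,::-1])
plan([.579,.134,.135],100)
E
```

```text
t 5.7 pos [0.5779 0.1336 0.1361] rpy [-9.006e+01 -2.000e-02  9.963e+01] w 0.0544 F [-0.1 -0.4 -0.7]
d tool [ 0.0002  0.0011 -0.0012] turn -0.0064
t 5.75 pos [0.5778 0.1336 0.136 ] rpy [-9.004e+01 -1.000e-02  9.964e+01] w 0.0554 F [ 0.4  0.4 -0.3]
d tool [ 0.0002  0.001  -0.0013] turn -0.0063
```

View pics/s7.png

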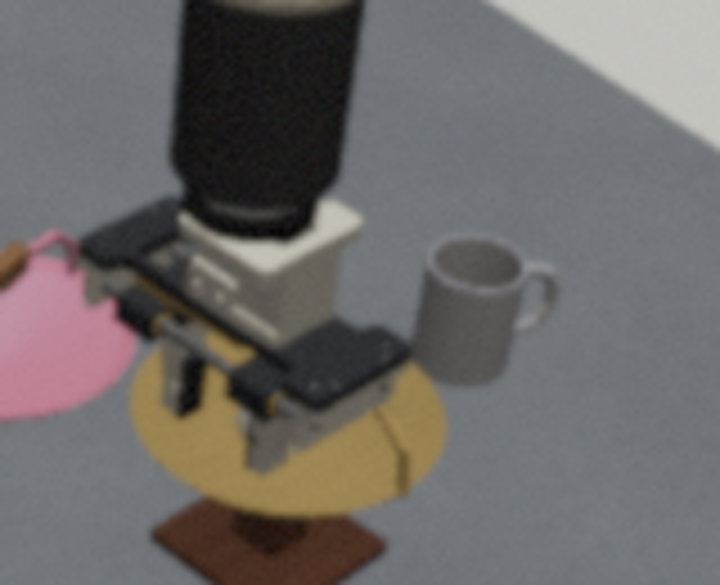

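The ball has left the fingers and rolled inward. I'll raise straight up and look.

Call:
apply_moves --deltas '[{"tx": 0, "ty": -0.01, "tz": 0, "turn": 0, "gripper": 0.056}, {"tx": -0.005, "ty": -0.04, "tz": 0, "turn": 0, "gripper": 0.056}, {"tx": -0.02, "ty": -0.08, "tz": 0, "turn": 0, "gripper": 0.056}, {"tx": -0.06, "ty": -0.105, "tz": 0, "turn": 0, "gripper": 0.056}, {"tx": -0.1, "ty": -0.115, "tz": 0, "turn": 0, "gripper": 0.056}]'

```text
time_s: 6.25
tcp_pos: [0.5958, 0.0346, 0.2552]
eef_rot: [-90.3, -0.0, 99.8]
contact_force: [0.7, 0.5, -0.3]
gripper_width: 0.0558
```

```bash
python3 - <<'E'
from h import *
plan([.57,.186,.25],10)
a,d=capture('top');np.save('pics/top8.npy',d);np.save('pics/top8i.npy',a)
c=cv2.resize(a[185:300,165:280],None,fx=5,fy=5,interpolation=cv2.INTER_CUBIC)
cv2.imwrite('pics/t8.png',c[:,:,::-1])
a,d=capture('scene');cv2.imwrite('pics/s8.png',cv2.resize(a[150:280,320:480],None,fx=4.5,fy=4.5,interpolation=cv2.INTER_CUBIC)[:,:,::-1])
plan([.57,.186,.25],10)
E
```

```text
t 6.25 pos [0.5958 0.0346 0.2552] rpy [-9.034e+01 -1.000e-02  9.976e+01] w 0.0558 F [ 0.7  0.5 -0.3]
d tool [ 0.1536  0.0052 -0.0002] turn 1.5666
t 6.35 pos [0.5955 0.0316 0.254 ] rpy [-9.025e+01  1.000e-02  9.947e+01] w 0.0561 F [-0.3  0.4 -0.6]
d tool [ 0.1565  0.0039 -0.0002] turn 1.5616
```

View pics/t8.png

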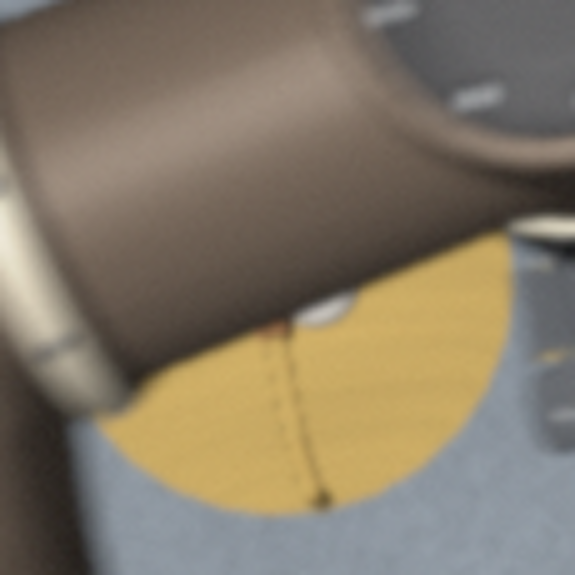

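View pics/s8.png

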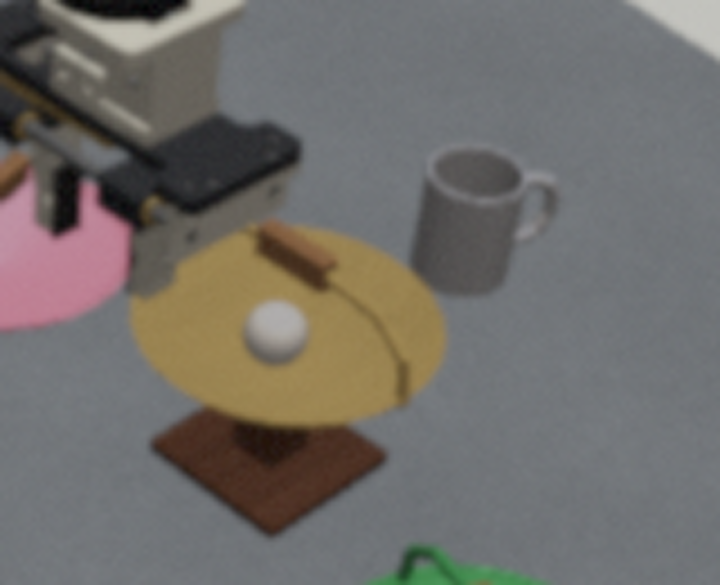

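The ball lies in the bowl at scene crop (276,331), near the middle. Next I'll turn to the handle's yaw above the grip.

Call:
apply_moves --deltas '[{"tx": 0.01, "ty": 0, "tz": 0, "turn": 0.14, "gripper": 0.056}, {"tx": 0.025, "ty": 0, "tz": 0, "turn": 0.28, "gripper": 0.056}, {"tx": 0.04, "ty": 0, "tz": 0, "turn": 0.42, "gripper": 0.056}, {"tx": 0.055, "ty": 0, "tz": 0, "turn": 0.56, "gripper": 0.056}, {"tx": 0.07, "ty": 0, "tz": 0, "turn": 0.7, "gripper": 0.056}]'

```text
time_s: 6.85
tcp_pos: [0.5824, 0.1046, 0.2512]
eef_rot: [-90.0, -0.0, 59.2]
contact_force: [-0.3, -0.2, 0.4]
gripper_width: 0.0556
```

```bash
python3 - <<'E'
from h import *
ci,T=campose('scene');print(unproj(ci,T,[320+276/4.5],[150+331/4.5],z=.1105))
plan([.57,.186,.25],10)
E
```

```text
[[0.57590552 0.17673696 0.1105    ]]
t 6.85 pos [0.5824 0.1046 0.2512] rpy [-9.002e+01 -2.000e-02  5.919e+01] w 0.0556 F [-0.3 -0.2  0.4]
d tool [0.0636 0.0012 0.0524] turn 0.8585
```

Call:
apply_moves --deltas '[{"tx": 0.013, "ty": 0, "tz": 0.01, "turn": 0.14, "gripper": 0.056}, {"tx": 0.026, "ty": 0, "tz": 0.02, "turn": 0.28, "gripper": 0.056}, {"tx": 0.04, "ty": 0, "tz": 0.03, "turn": 0.42, "gripper": 0.056}, {"tx": 0.053, "ty": 0, "tz": 0.042, "turn": 0.56, "gripper": 0.056}, {"tx": 0.063, "ty": 0, "tz": 0.052, "turn": 0.7, "gripper": 0.056}]'

```text
time_s: 7.35
tcp_pos: [0.5695, 0.1857, 0.2511]
eef_rot: [-90.0, -0.0, 19.1]
contact_force: [0.0, 0.3, -0.4]
gripper_width: 0.0554
```

Call:
apply_moves --deltas '[{"tx": 0, "ty": 0, "tz": 0, "turn": 0.12, "gripper": 0.056}, {"tx": 0, "ty": 0, "tz": 0, "turn": 0.15, "gripper": 0.056}, {"tx": 0, "ty": 0, "tz": 0, "turn": 0.15, "gripper": 0.056}]'

```text
time_s: 7.65
tcp_pos: [0.5696, 0.1849, 0.2511]
eef_rot: [-90.0, -0.0, 10.8]
contact_force: [0.2, 0.3, -0.1]
gripper_width: 0.0559
```

```bash
python3 - <<'E'
from h import *
plan([.57,.186,.25],10)
a,d=capture('wrist');np.save('pics/w9.npy',d);cv2.imwrite('pics/w9.png',a[:,:,::-1])
plan([.57,.186,.25],10)
E
```

```text
t 7.65 pos [0.5696 0.1849 0.2511] rpy [-8.999e+01 -2.000e-02  1.083e+01] w 0.0559 F [ 0.2  0.3 -0.1]
d tool [0.0006 0.0011 0.001 ] turn 0.0145
t 7.7 pos [0.5696 0.1848 0.251 ] rpy [-8.999e+01 -2.000e-02  1.089e+01] w 0.0562 F [ 0.4  0.9 -0.3]
d tool [0.0006 0.001  0.0011] turn 0.0155
```

View pics/w9.png

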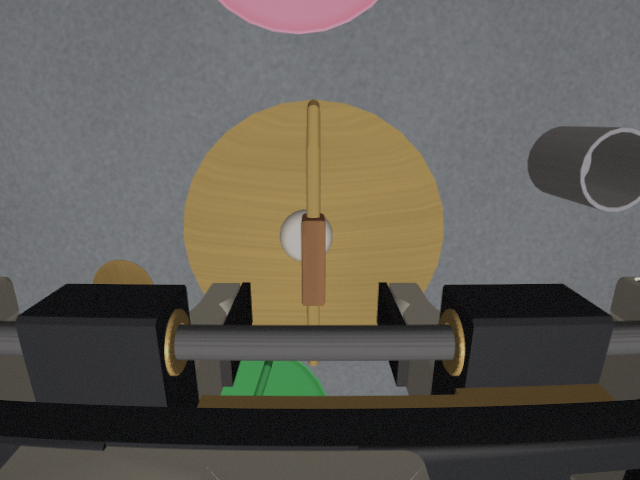

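The handle runs straight up the image at column 313–314, the grip spans rows 218–304 at columns 302–325, and the ball is at (306,236). The jaws are aligned.

```bash
python3 - <<'E'
from h import *
ci,T=campose('wrist');d=np.load('pics/w9.npy')
print(unproj(ci,T,[313.5]*3,[218,261,304],z=.177))
print(unproj(ci,T,[313.5],[261],d=[d[261,313]]))
print('posts',unproj(ci,T,[314,313],[103,362],z=.125))
print('ball',unproj(ci,T,[306],[236],z=.1105))
# rim circle: columns 184..443 , top 99
print('rim L/R',unproj(ci,T,[184,443],[227,227],z=.117))
ci=camera_info('wrist');T=np.array(ci['tool_from_camera'])
print('grip tool',unproj(ci,T,[313.5],[261],d=[d[261,313]]))
E
```

```text
[[0.54651531 0.17939089 0.177     ]
 [0.57206729 0.18428725 0.177     ]
 [0.59942671 0.18952929 0.177     ]]
[[0.57186002 0.1842488  0.17759278]]
posts [[0.48219371 0.1672855  0.125     ]
 [0.67436253 0.20336848 0.125     ]]
ball [[0.57671202 0.17926003 0.1105    ]]
rim L/R [[0.58509451 0.08910493 0.117     ]
 [0.5489323  0.27722005 0.117     ]]
grip tool [[ 0.00206775  0.07340735 -0.00095909]]
```

Call:
apply_moves --deltas '[{"tx": 0.001, "ty": 0.025, "tz": -0.001, "turn": 0, "gripper": 0.056}, {"tx": 0.001, "ty": 0.05, "tz": -0.001, "turn": 0, "gripper": 0.056}, {"tx": 0.001, "ty": 0.07, "tz": -0.001, "turn": 0, "gripper": 0.056}, {"tx": 0.001, "ty": 0.082, "tz": -0.001, "turn": 0, "gripper": 0.056}, {"tx": 0.001, "ty": 0.086, "tz": -0.001, "turn": 0, "gripper": 0.056}]'

```text
time_s: 8.2
tcp_pos: [0.5705, 0.1834, 0.1635]
eef_rot: [-90.0, 0.1, 10.8]
contact_force: [0.5, -0.4, 0.1]
gripper_width: 0.0561
```

```bash
python3 - <<'E'
from h import *
plan([.571,.185,.165],10.8)
a,d=capture('wrist');cv2.imwrite('pics/w10.png',a[:,:,::-1])
plan([.571,.185,.165],10.8)
E
```

```text
t 8.2 pos [0.5705 0.1834 0.1635] rpy [-90.04   0.1   10.85] w 0.0561 F [ 0.5 -0.4  0.1]
d tool [ 0.0008 -0.0015  0.0014] turn 0.0008
t 8.25 pos [0.5707 0.1835 0.1637] rpy [-9.003e+01  7.000e-02  1.084e+01] w 0.0562 F [-0.3 -0.2 -0.1]
d tool [ 0.0006 -0.0013  0.0014] turn 0.0007
```

View pics/w10.png

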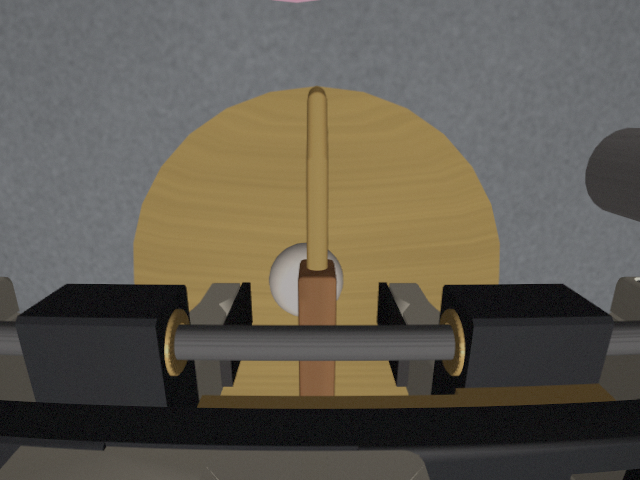

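The grip is centred at column 317 against the jaw centre at 314, about 1 mm off, and the ball at (306,280) is clear below. I'll close softly and then firm up.

Call:
apply_moves --deltas '[{"tx": 0, "ty": 0, "tz": 0.001, "turn": 0, "gripper": 0.035}, {"tx": 0, "ty": 0, "tz": 0.001, "turn": 0, "gripper": 0.025}, {"tx": 0, "ty": 0, "tz": 0.001, "turn": 0, "gripper": 0.018}, {"tx": 0, "ty": 0, "tz": 0.001, "turn": 0, "gripper": 0.013}, {"tx": 0, "ty": 0, "tz": 0.001, "turn": 0, "gripper": 0.008}]' --newtons 8

```text
time_s: 8.75
tcp_pos: [0.5708, 0.1848, 0.165]
eef_rot: [-90.0, -0.0, 10.8]
contact_force: [-0.7, 0.2, -0.2]
gripper_width: 0.0215
```

Call:
apply_moves --deltas '[{"tx": 0, "ty": 0, "tz": 0, "turn": 0, "gripper": 0.005}, {"tx": 0, "ty": 0, "tz": 0, "turn": 0, "gripper": 0.005}, {"tx": 0, "ty": 0, "tz": 0, "turn": 0, "gripper": 0.005}]' --newtons 20

```text
time_s: 9.05
tcp_pos: [0.5708, 0.1845, 0.1647]
eef_rot: [-90.0, -0.0, 10.8]
contact_force: [-0.1, -1.7, 0.7]
gripper_width: 0.0136
```

Call:
apply_moves --deltas '[{"tx": 0, "ty": 0, "tz": 0, "turn": 0, "gripper": 0.005}, {"tx": 0, "ty": 0, "tz": 0, "turn": 0, "gripper": 0.005}, {"tx": 0, "ty": 0, "tz": 0, "turn": 0, "gripper": 0.005}]' --newtons 45

```text
time_s: 9.35
tcp_pos: [0.5708, 0.1845, 0.1647]
eef_rot: [-90.0, -0.0, 10.8]
contact_force: [0.8, -3.0, 3.1]
gripper_width: 0.0137
```

```bash
python3 - <<'E'
from h import *
plan([.571,.185,.165],10.8)
a,d=capture('wrist');cv2.imwrite('pics/w11.png',a[:,:,::-1])
plan([.571,.185,.165],10.8)
E
```

```text
t 9.35 pos [0.5708 0.1845 0.1647] rpy [-90.01  -0.    10.82] w 0.0137 F [ 0.8 -3.   3.1]
d tool [ 0.0003 -0.0003  0.0004] turn 0.0003
t 9.4 pos [0.5708 0.1846 0.1647] rpy [-9.001e+01 -1.000e-02  1.082e+01] w 0.0139 F [ 0.6 -2.9  2.4]
d tool [ 0.0003 -0.0003  0.0003] turn 0.0004
```

View pics/w11.png

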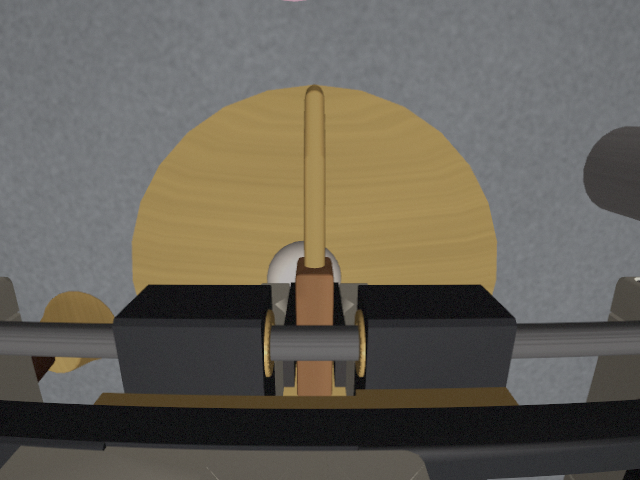

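The grip is held at a 14 mm opening, level, with the ball still at about (304,277). I'll lift straight up, slowly.

Call:
apply_moves --deltas '[{"tx": 0, "ty": -0.001, "tz": 0, "turn": 0, "gripper": 0.005}, {"tx": 0, "ty": -0.003, "tz": 0, "turn": 0, "gripper": 0.005}, {"tx": 0, "ty": -0.006, "tz": 0, "turn": 0, "gripper": 0.005}, {"tx": 0, "ty": -0.01, "tz": 0, "turn": 0, "gripper": 0.005}, {"tx": 0, "ty": -0.014, "tz": 0, "turn": 0, "gripper": 0.005}]' --newtons 50

```text
time_s: 9.9
tcp_pos: [0.5706, 0.1848, 0.1787]
eef_rot: [-90.0, 0.0, 10.8]
contact_force: [-0.1, -0.1, -5.2]
gripper_width: 0.0136
```

```bash
python3 - <<'E'
from h import *
a,d=capture('wrist');cv2.imwrite('pics/w12.png',a[:,:,::-1])
plan([.571,.185,.245],10.8)
E
```

```text
t 9.95 pos [0.571  0.1849 0.1796] rpy [-8.999e+01 -5.000e-02  1.083e+01] w 0.0137 F [ 0.7  0.1 -4.5]
d tool [ 0.     -0.0654  0.0001] turn 0.0005
```

View pics/w12.png

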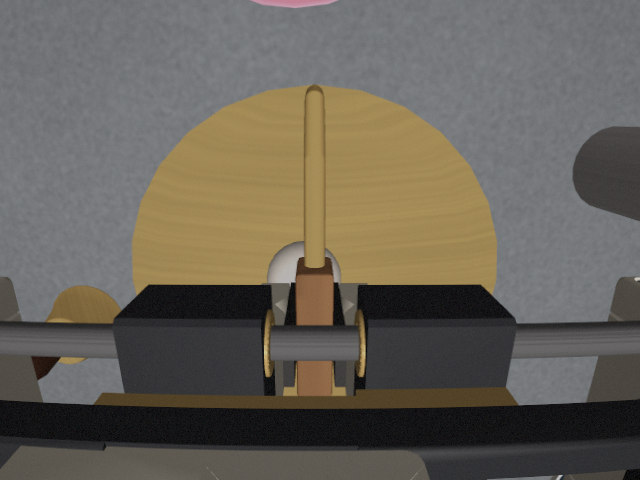

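The dish and ball are lifted: the force is -5 N, matching 0.54 kg, and the ball hasn't moved. I'll continue upward.

Call:
apply_moves --deltas '[{"tx": 0, "ty": -0.003, "tz": 0, "turn": 0, "gripper": 0.005}, {"tx": 0, "ty": -0.008, "tz": 0, "turn": 0, "gripper": 0.005}, {"tx": 0, "ty": -0.014, "tz": 0, "turn": 0, "gripper": 0.005}, {"tx": 0, "ty": -0.021, "tz": 0, "turn": 0, "gripper": 0.005}, {"tx": 0, "ty": -0.028, "tz": 0, "turn": 0, "gripper": 0.005}]'

```text
time_s: 10.45
tcp_pos: [0.5708, 0.1848, 0.2073]
eef_rot: [-90.0, -0.0, 10.8]
contact_force: [0.5, 0.1, -5.3]
gripper_width: 0.0138
```

Call:
apply_moves --deltas '[{"tx": 0, "ty": -0.007, "tz": 0, "turn": 0, "gripper": 0.005}, {"tx": 0, "ty": -0.014, "tz": 0, "turn": 0, "gripper": 0.005}, {"tx": 0, "ty": -0.021, "tz": 0, "turn": 0, "gripper": 0.005}, {"tx": 0, "ty": -0.027, "tz": 0, "turn": 0, "gripper": 0.005}, {"tx": 0, "ty": -0.032, "tz": 0, "turn": 0, "gripper": 0.005}]'

```text
time_s: 10.95
tcp_pos: [0.5708, 0.1848, 0.2392]
eef_rot: [-90.0, -0.0, 10.8]
contact_force: [0.4, 1.1, -6.0]
gripper_width: 0.0138
```

Call:
apply_moves --deltas '[{"tx": 0, "ty": -0.004, "tz": 0, "turn": 0, "gripper": 0.005}, {"tx": 0, "ty": -0.007, "tz": 0, "turn": 0, "gripper": 0.005}, {"tx": 0, "ty": -0.008, "tz": 0, "turn": 0, "gripper": 0.005}, {"tx": 0, "ty": -0.008, "tz": 0, "turn": 0, "gripper": 0.005}, {"tx": 0, "ty": -0.008, "tz": 0, "turn": 0, "gripper": 0.005}]'

```text
time_s: 11.45
tcp_pos: [0.5706, 0.1847, 0.2463]
eef_rot: [-90.0, 0.0, 10.8]
contact_force: [0.6, 0.4, -5.9]
gripper_width: 0.0139
```

```bash
python3 - <<'E'
from h import *
a,d=capture('wrist');cv2.imwrite('pics/w13.png',a[:,:,::-1])
a,d=capture('scene');cv2.imwrite('pics/s13.png',cv2.resize(a[130:290,320:480],None,fx=3.7,fy=3.7,interpolation=cv2.INTER_CUBIC)[:,:,::-1])
plan([.571,.185,.245],100.8)
E
```

```text
t 11.55 pos [0.5706 0.1847 0.2463] rpy [-9.001e+01  3.000e-02  1.082e+01] w 0.0135 F [ 0.4  0.1 -5.6]
d tool [0.0004 0.0013 0.0002] turn -1.5705
```

View pics/w13.png

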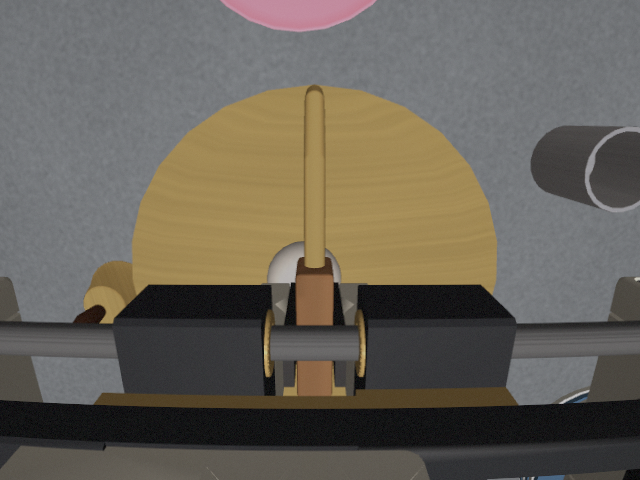

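View pics/s13.png

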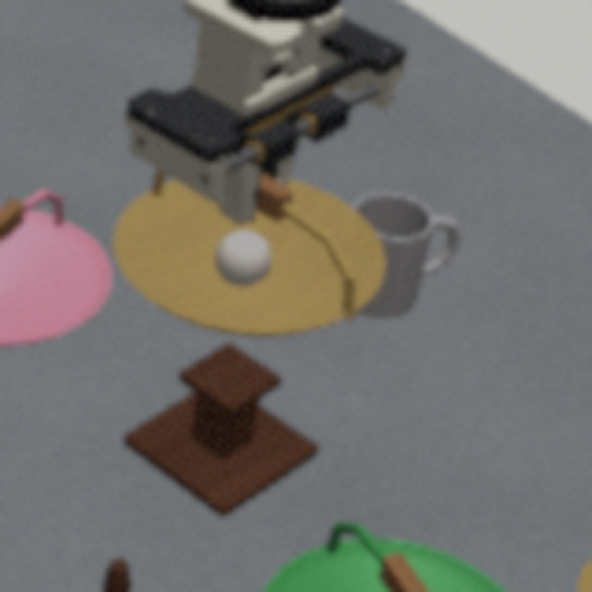

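The dish is clear of the post (82 mm up) with the ball centred. Now the quarter turn, eased in and out.

Call:
apply_moves --deltas '[{"tx": 0, "ty": 0, "tz": 0, "turn": -0.01, "gripper": 0.005}, {"tx": 0, "ty": 0, "tz": 0, "turn": -0.03, "gripper": 0.005}, {"tx": 0, "ty": 0, "tz": 0, "turn": -0.06, "gripper": 0.005}, {"tx": 0, "ty": 0, "tz": 0, "turn": -0.1, "gripper": 0.005}, {"tx": 0, "ty": 0, "tz": 0, "turn": -0.15, "gripper": 0.005}]'

```text
time_s: 12.05
tcp_pos: [0.5707, 0.1847, 0.2465]
eef_rot: [-90.0, 0.0, 19.6]
contact_force: [-0.2, 0.6, -5.7]
gripper_width: 0.0133
```

Call:
apply_moves --deltas '[{"tx": 0, "ty": 0, "tz": 0, "turn": -0.055, "gripper": 0.005}, {"tx": 0, "ty": 0, "tz": 0, "turn": -0.11, "gripper": 0.005}, {"tx": 0, "ty": 0, "tz": 0, "turn": -0.17, "gripper": 0.005}, {"tx": 0, "ty": 0, "tz": 0, "turn": -0.23, "gripper": 0.005}, {"tx": 0, "ty": 0, "tz": 0, "turn": -0.29, "gripper": 0.005}]'

```text
time_s: 12.55
tcp_pos: [0.5707, 0.1847, 0.2465]
eef_rot: [-90.0, 0.0, 36.2]
contact_force: [0.0, -0.8, -6.0]
gripper_width: 0.0132
```

```bash
python3 - <<'E'
from h import *
a,d=capture('wrist');cv2.imwrite('pics/w14.png',a[:,:,::-1])
plan([.571,.185,.245],100.8)
E
```

```text
t 12.6 pos [0.5707 0.1847 0.2465] rpy [-90.     0.    36.43] w 0.0137 F [ 0.3  0.5 -6.1]
d tool [0.0004 0.0015 0.0001] turn -1.1235
```

View pics/w14.png

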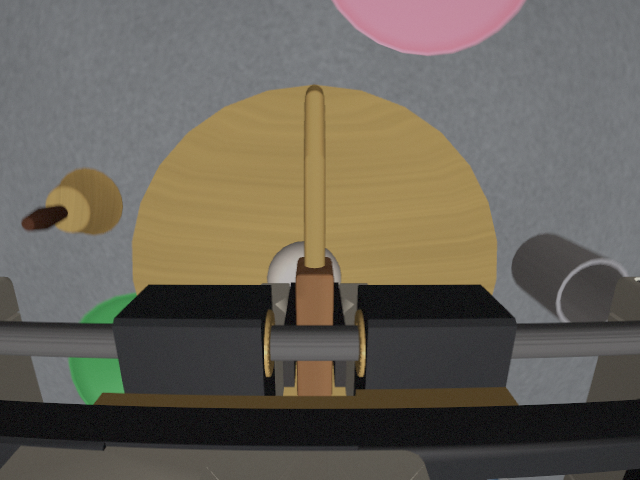

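The ball is unchanged at (304,277). I'll continue the turn, with 1.13 rad remaining.

Call:
apply_moves --deltas '[{"tx": 0, "ty": 0, "tz": 0, "turn": -0.05, "gripper": 0.005}, {"tx": 0, "ty": 0, "tz": 0, "turn": -0.11, "gripper": 0.005}, {"tx": 0, "ty": 0, "tz": 0, "turn": -0.17, "gripper": 0.005}, {"tx": 0, "ty": 0, "tz": 0, "turn": -0.23, "gripper": 0.005}, {"tx": 0, "ty": 0, "tz": 0, "turn": -0.29, "gripper": 0.005}]'

```text
time_s: 13.1
tcp_pos: [0.5707, 0.1848, 0.2465]
eef_rot: [-90.0, -0.0, 52.8]
contact_force: [0.8, -1.4, -6.2]
gripper_width: 0.0138
```

Call:
apply_moves --deltas '[{"tx": 0, "ty": 0, "tz": 0, "turn": -0.06, "gripper": 0.005}, {"tx": 0, "ty": 0, "tz": 0, "turn": -0.12, "gripper": 0.005}, {"tx": 0, "ty": 0, "tz": 0, "turn": -0.18, "gripper": 0.005}, {"tx": 0, "ty": 0, "tz": 0, "turn": -0.24, "gripper": 0.005}, {"tx": 0, "ty": 0, "tz": 0, "turn": -0.3, "gripper": 0.005}]'

```text
time_s: 13.6
tcp_pos: [0.5707, 0.1847, 0.2465]
eef_rot: [-90.0, 0.0, 69.9]
contact_force: [0.2, -0.0, -6.2]
gripper_width: 0.0137
```

Call:
apply_moves --deltas '[{"tx": 0, "ty": 0, "tz": 0, "turn": -0.06, "gripper": 0.005}, {"tx": 0, "ty": 0, "tz": 0, "turn": -0.12, "gripper": 0.005}, {"tx": 0, "ty": 0, "tz": 0, "turn": -0.18, "gripper": 0.005}, {"tx": 0, "ty": 0, "tz": 0, "turn": -0.24, "gripper": 0.005}, {"tx": 0, "ty": 0, "tz": 0, "turn": -0.3, "gripper": 0.005}]'

```text
time_s: 14.1
tcp_pos: [0.5707, 0.1847, 0.2465]
eef_rot: [-90.0, 0.0, 87.1]
contact_force: [-0.3, -0.3, -5.6]
gripper_width: 0.0136
```

Call:
apply_moves --deltas '[{"tx": 0, "ty": 0, "tz": 0, "turn": -0.06, "gripper": 0.005}, {"tx": 0, "ty": 0, "tz": 0, "turn": -0.12, "gripper": 0.005}, {"tx": 0, "ty": 0, "tz": 0, "turn": -0.17, "gripper": 0.005}, {"tx": 0, "ty": 0, "tz": 0, "turn": -0.21, "gripper": 0.005}, {"tx": 0, "ty": 0, "tz": 0, "turn": -0.24, "gripper": 0.005}]'

```text
time_s: 14.6
tcp_pos: [0.5707, 0.1847, 0.2465]
eef_rot: [-90.0, 0.0, 100.8]
contact_force: [0.1, 0.0, -6.4]
gripper_width: 0.0135
```

Call:
apply_moves --deltas '[{"tx": 0, "ty": 0, "tz": 0, "turn": 0, "gripper": 0.005}, {"tx": 0, "ty": 0, "tz": 0, "turn": 0, "gripper": 0.005}, {"tx": 0, "ty": 0, "tz": 0, "turn": 0, "gripper": 0.005}, {"tx": 0, "ty": 0, "tz": 0, "turn": 0, "gripper": 0.005}, {"tx": 0, "ty": 0, "tz": 0, "turn": 0, "gripper": 0.005}]'

```text
time_s: 15.1
tcp_pos: [0.5707, 0.1847, 0.2466]
eef_rot: [-90.0, -0.0, 100.8]
contact_force: [0.8, -0.1, -5.5]
gripper_width: 0.0134
```

```bash
python3 - <<'E'
from h import *
a,d=capture('wrist');cv2.imwrite('pics/w15.png',a[:,:,::-1])
a,d=capture('scene');np.save('pics/s15i.npy',a);cv2.imwrite('pics/s15.png',cv2.resize(a[130:290,320:480],None,fx=3.7,fy=3.7,interpolation=cv2.INTER_CUBIC)[:,:,::-1])
plan([.571,.185,.245],100.8)
E
```

```text
t 15.2 pos [0.5707 0.1847 0.2466] rpy [-90.     0.   100.77] w 0.0137 F [-1.5  0.3 -6.2]
d tool [ 0.0002  0.0016 -0.0003] turn -0.0006
```

View pics/w15.png

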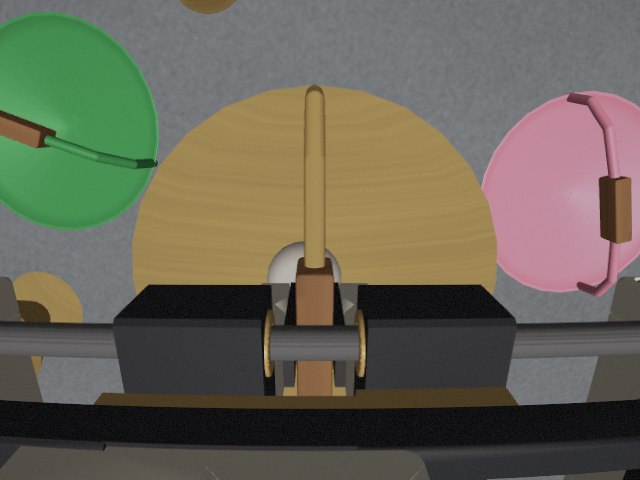

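View pics/s15.png

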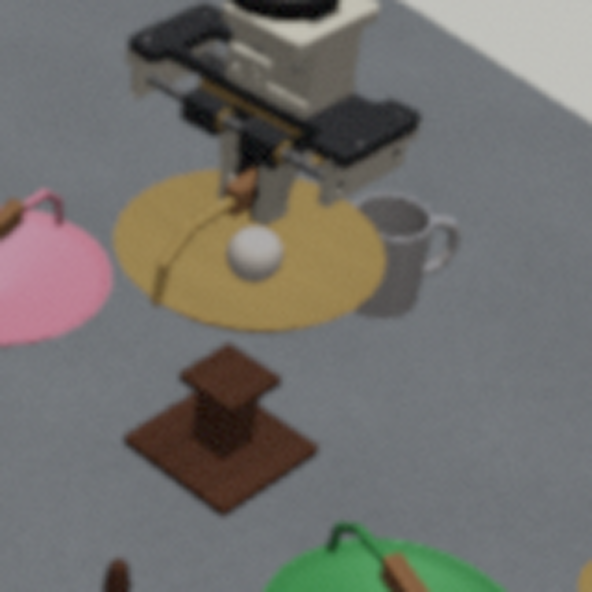

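The dish is level, turned a quarter and clear of the post, with the ball near the middle at crop (255,252). As a last check, I'll get the stand's own yaw from its visible plate and foot corners, and the ball's offset.

```bash
python3 - <<'E'
from h import *
ci,T=campose('scene')
for z,C in [(.08,[(182,376),(229,344),(280,381),(231,409)]),(.012,[(126,437),(224,508),(317,448)])]:
    C=np.array(C)/3.7+[320,130]; P=unproj(ci,T,C[:,0],C[:,1],z=z); print(P.round(4).tolist())
    for i in range(len(P)-1):
        e=P[i+1]-P[i]; print(round(np.hypot(*e[:2]),4), round(np.degrees(np.arctan2(e[1],e[0]))%90,1))
print('ball',unproj(ci,T,[320+255/3.7],[130+252/3.7],z=.1625+.0305))
E
```

```text
[[0.5597, 0.1507, 0.08], [0.5467, 0.2042, 0.08], [0.6009, 0.2119, 0.08], [0.6082, 0.1608, 0.08]]
0.0551 13.7
0.0547 8.0
0.0515 8.1
[[0.5368, 0.1206, 0.012], [0.6381, 0.1414, 0.012], [0.6208, 0.2437, 0.012]]
0.1035 11.6
0.1037 9.6
ball [[0.5765243  0.19007392 0.193     ]]
```

```bash
python3 - <<'E'
from h import *
print(r.close_job()); s=r.get_state(); print(s['time_s'],s['tcp_pos'],s['gripper_width'],s['contact_force'])
E
```

```text
the job is handed in; nothing more can be done
None
the job is handed in; nothing more can be done
```

I placed the stone ball in the brass dish, lifted the dish about 82 mm straight up by its wooden grip, and turned it a quarter turn. I then handed the job in with the dish still held up. The simulator gives no verdict, so what follows is from my own last checks.

- **Ball placing:** I let it go about 4 mm above the open near side of the bowl. It rolled to the middle and settled.
- **Handle angle:** the tool's yaw went from 10.8° to 100.8°. The post's yaw measures about 10° from its corners in the scene view. Single edges gave 8–14°, because the crop was blurry, but the average agrees with the handle's starting direction.
- **Height:** the dish foot is about 8 cm above the top of the post.
- **Hold:** the tool is level, the opening is about 14 mm, and the force is steady at about 6 N, which matches the weight of dish plus ball.
- **Ball:** it lies free about 8 mm from the dish's centre. It did not visibly move during the lift or the turn.
- **Bell, tankard and casket:** I kept clear of all three and felt no unexpected contact. I did not measure their positions again at the end.

The job took about 15 s of the 64 s allowed. One move call was refused at the start because some rows lacked the gripper value; nothing moved, and I resent it complete.

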